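# Separate two nested sample cups and sort them by size

### The job

The brass sample cup is stuck inside the wider steel cup. Pull the two apart and sort them by size: stand the small brass cup in the small round blue tray and the large steel cup in the large round blue tray, both upright on the tray's floor. Set them down rather than dropping them, and do not tip them over.

Things in the scene. Friction and masses are not known exactly. Their poses are not given: they have to be found in the camera images.
- small_cup_mid (a point): Small brass cup, straight, round, open on top: 46 mm outside diameter, 80 mm tall, 0.22 kg. Point: on its axis half-way up (40 mm); z to the mouth. It starts upright inside the large cup, underside 8 mm above the table; only its top 43 mm stick out above the large cup's rim: grip there, not at the middle, and pull straight up. Springs drag on it with about 2 to 4 N for the first 30 mm, less than the large cup's weight.
- large_cup_mid (a point): Large steel cup, straight, round, open on top: 60 mm outside diameter, 45 mm tall, 5 mm wall, inside floor 8 mm above its underside, 0.5 kg. Stands loose on the table, the small cup nested in it (2 mm gap, bridged by three small copper spring pads on its inner wall). Point: on its axis half-way up (22.5 mm); z to the mouth.
- small_tray: The smaller shallow round blue tray, fixed to the bench: 80 mm outside diameter, 74 mm inside diameter, floor 4 mm above the table, rim 10 mm above the table. Its origin is the centre of its underside, on the table; z up.
- large_tray: The larger shallow round blue tray, fixed to the bench: 98 mm outside diameter, 92 mm inside diameter, floor 4 mm above the table, rim 10 mm above the table. Its origin is the centre of its underside, on the table; z up. The two trays may be on either side of the cups.

How it is judged (in metres and radians):
At the end, for the whole second after the job is handed in: The small brass cup stands on the floor of the small tray (axis within 18 mm of the tray's centre, height within 6 mm) and the large steel cup on the floor of the large tray (within 20 mm, height within 6 mm), both upright within 10 degrees and at rest (horizontal distance between small_cup_mid and small_tray below 0.018 m and z of small_cup_mid in the frame of small_tray between 0.038 and 0.05 m and angle between each of small_cup_mid, large_cup_mid's own z axis and vertical below 0.17 rad and linear speed of each of small_cup, large_cup below 0.02 m/s and horizontal distance between large_cup_mid and large_tray below 0.02 m and z of large_cup_mid in the frame of large_tray between 0.0205 and 0.0325 m); the robot touches nothing.
It fails at once if the small cup is dropped (falling faster than 0.6 m/s, about a 20 mm fall, with no finger on it) (linear speed of small_cup above 0.6 m/s and contact force between the fingers and small_cup below 0.05 N).
It fails at once if the large cup is dropped (falling faster than 0.6 m/s, about a 20 mm fall, with no finger on it) (linear speed of large_cup above 0.6 m/s and contact force between the fingers and large_cup below 0.05 N).
It fails at once if the small cup is tipped by more than 45 degrees (angle between small_cup_mid's own z axis and vertical above 0.785 rad).
It fails at once if the large cup is tipped by more than 45 degrees (angle between large_cup_mid's own z axis and vertical above 0.785 rad).
It also fails if it takes over 54 s, if anything falls off the work surface, if the arm or the gripper's body presses on something with over 40 N, if the wrist force passes 120 N, or if a joint passes its speed limit or range.

### The arm

A 6-joint arm with a two-finger parallel gripper is mounted at the origin on the work surface. World frame = base frame: x ahead of the robot, y to its left, z up, the work surface at z = 0. Lengths are in mm, angles in degrees, forces in N, time in s.
With the tool pointing down it reaches from about 300 to 850 mm from the base axis. Payload 4.2 kg.
Tool frame: the origin (TCP) lies between the finger pads; the fingertips stand 8 mm ahead of it and the grasp point (between the pads) lies 11 mm behind it; x points along the fingers, y is the direction in which the jaws open and shut, and the axes are right-handed (so a half turn about x gives the same grasp; the last joint's range is limited). The gripper opens to 91 mm and grips with 3 to 60 N. Pads are 32 mm wide; open, the fingers measure 118 mm over their backs; the gripper's body (76 mm by 178 mm) begins 60 mm behind the grasp point.
Start: joints at [64.744, 18.312, 89.639, -0, 72.044, -1.146], TCP at [234.886, 524.853, 221.976] pointing down, gripper open.
Joint ranges: [-177.97, 177.97], [-48.28, 115.42], [12.27, 149.76], [-77.06, 257.06], [2.81, 150.46], [-146.56, 146.56]. Speed limits (degrees/s): [147.25, 147.25, 180, 180, 180, 180].

### API

Orientations are given as [roll, pitch, yaw] about the fixed x, y, z axes, in that order (R = Rz(yaw) Ry(pitch) Rx(roll)).
In Python, from workcell import env gives the robot as it stands.
- The arm moves only by the tool arm_command, never from a script. Its arguments are lists of equal length, an entry for each row: "slide": the shift along the tool's x, y, z in cm, a list of three; "turn": the turn, a rotation vector about the tool's x, y, z in rad, a list of three; "grip": the closure in counts, from 0 (fully open) to 255 (shut). A call has 1 to 20 rows; each row is the pose to reach, as a shift and turn from the pose commanded when the call began, along the tool's axes at that moment; what a row does not reach only later rows make up. A row lasts 1/12 s, in which the tool goes at most 41.7 mm and 7.16 degrees, less where a joint would pass 70% of its speed; a pose out of reach is approached as far as the arm can. A call with a gripper value outside its range is refused whole. The fingers move at their own pace and stop on an object; "newtons" is the grip in N (left out, the last holds). Time passes only in rows, so rows that repeat a pose let the fingers close. It gives the time, the measured TCP pose, the force and the opening at its end, in the units of the state.
- env.state(): the state, without advancing time (a new reading comes with each control period).
- env.grab_frame(name): name is "scene" or "top" or "wrist"; returns (picture, depth): 384x512x3 uint8, red, green, blue; 384x512 float32, mm along the optical axis (not along the pixel's ray), 0 where there is no reading.
- env.calibration(name): a dict with "K" (3x3 intrinsics, pixels), "k1" (the pictures are not rectified: a ray, as slopes to the right and down, at radius r is drawn at 1 + k1 r^2 times it, then the intrinsics apply), "camera_from_world" (4x4, takes a point from world to camera coordinates); the wrist camera has in their place "T_tool_cam" (4x4, takes a point from camera to tool coordinates, whose origin is the TCP and whose axes are the tool frame's). Camera axes: x right, y up, looking along -z (the intrinsics and any distortion apply to the point x, -y, -z); pixel columns grow to the right and rows downward; lengths in mm; the calibration is good to about 2 mm. A picture is of the moment at which its call begins: read the wrist's pose just before it. calibration takes no time and is no camera call.
- env.job_done(): hands the job in, once; it reports no verdict.
Trained networks look in the newest picture that a camera, given by its name, has taken for a name from the list of things; names that differ only in an ending like _2 or _b are one class to them, and where a whole thing is asked for, a point or a joint stands for the part that bears it (a point fixed in the world has none). Each returns a list of dicts, best first, with "p" (0 to 1); they miss things now and then, are a little off and sometimes report something else, mostly with a low value. They report only what shows in the picture. A call takes as long as a camera call.
- env.search_frame(camera, label): "point" ([x, y, z] in mm, in world coordinates, good to about 4 mm: the middle of the surface that is visible of it).
The state is a dict: "time_s": time; "qpos": joint angles; "qvel": joint speeds; "effort": joint torques, N m; "ee_pos": TCP position; "ee_rot": TCP orientation; "force": force on the tool from outside, world axes, zero at the start; "torque": the same for the moment, N m; "gripper_width": finger opening in mm.
Only numpy, scipy, OpenCV 4.12 (cv2) and the standard library are available. Lean on these libraries where they do the work, as an engineer would, in place of code of your own. Each camera call takes 0.05 s, during which the arm holds its last target.

## Working session

There is one attempt and no reset: what is moved stays moved. The work goes in short steps, Python scripts to look and compute and a tool call to move; the robot and the scene stay as the last step left them, time stands still between calls to the robot, and variables do not carry over. Pictures are saved under pics/ and viewed, and the job is handed in when it is done.

Besides the shell and the picture viewer there is one more tool, called after "Emit:" as name(argument=value, ...) on one line, values as JSON. arm_command: Moves the arm, as the interface text tells. Its arguments: {"type":"object","properties":{"slide":{"type":"array","items":{"type":"array","items":{"type":"number"}}},"turn":{"type":"array","items":{"type":"array","items":{"type":"number"}}},"grip":{"type":"array","items":{"type":"number"}},"newtons":{"type":"number"}},"required":["slide","turn","grip"]}

```bash
mkdir -p pics
python3 - <<'E'
from workcell import env
import cv2,numpy as np
s=env.state();print(s)
for c in("scene","top"):
    p,d=env.grab_frame(c)
    cv2.imwrite(f"pics/{c}0.png",p[:,:,::-1])
    for n in("small_cup_mid","large_cup_mid","small_tray","large_tray"):
        print(c,n,[(np.round(r["point"],1).tolist(),round(r["p"],2)) for r in env.search_frame(c,n)][:3])
E
```

```text
{'time_s': 0.0, 'qpos': array([ 6.47439768e+01,  1.83521732e+01,  8.97054847e+01, -1.87569138e-03,
        7.20430424e+01, -1.14690392e+00]), 'qvel': array([ 0.00439258,  0.01019363, -0.0046245 ,  0.03309805, -0.04149771,
       -0.0178788 ]), 'effort': array([-7.71537325e-04, -4.12455726e+01, -2.31975657e+01,  7.27217761e-02,
        4.54355031e-02, -1.42866811e-04]), 'ee_pos': array([234.68666541, 524.40076578, 221.12116996]), 'ee_rot': array([ -90.13235642,   89.89928396, -114.24089583]), 'force': array([ 0.47414611,  0.03989843, -0.36566286]), 'torque': array([-0.035303  ,  0.0505828 ,  0.03920083]), 'gripper_width': 91.3110979739112}
scene small_cup_mid [([554.5, 31.8, 70.6], 0.94)]
scene large_cup_mid [([568.9, 31.9, 28.4], 0.66)]
scene small_tray [([560.8, -214.2, 5.2], 0.6)]
scene large_tray [([608.4, 280.9, 3.9], 0.55)]
top small_cup_mid [([545.5, 29.9, 24.3], 0.87)]
top large_cup_mid [([533.3, 27.7, 44.7], 0.75)]
top small_tray [([556.9, -215.6, 4.2], 0.59)]
top large_tray [([604.7, 283.4, 6.1], 0.97)]
```

View pics/scene0.png

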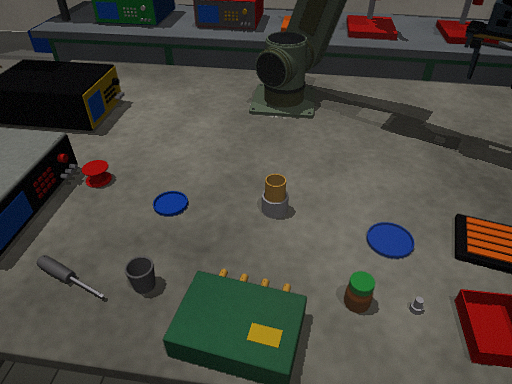

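View pics/top0.png

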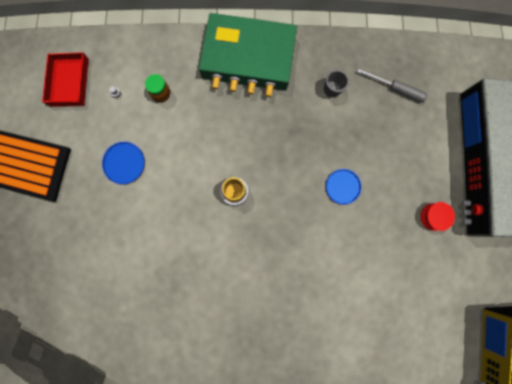

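The scene view shows the nested cups at (275,195), the small tray at (171,203) and the large tray at (390,240). In the top view they are at (234,190), (343,186) and (124,163). Nothing stands close to them, and the networks agree. Next I refine the positions with colour and depth.

```bash
cat > h.py <<'E'
from workcell import env
import cv2,numpy as np
from scipy.optimize import least_squares
from scipy.spatial.transform import Rotation as Ro
def camT(c):
    cal=env.calibration(c)
    if "camera_from_world" in cal: return cal,np.linalg.inv(cal["camera_from_world"])
    s=env.state();T=np.eye(4);T[:3,:3]=Ro.from_euler("xyz",s["ee_rot"],degrees=True).as_matrix();T[:3,3]=s["ee_pos"]
    return cal,T@cal["T_tool_cam"]
def rays(cal,T,shape=(384,512)):
    v,u=np.mgrid[:shape[0],:shape[1]].astype(float)
    K=cal["K"];x=(u-K[0,2])/K[0,0];y=(v-K[1,2])/K[1,1]
    xd,yd=x.copy(),y.copy()
    for _ in range(8):
        f=1+cal["k1"]*(x*x+y*y);x=xd/f;y=yd/f
    d=np.stack([x,-y,-np.ones_like(x)],-1)
    return d@T[:3,:3].T, T[:3,3]
def cloud(c):
    cal,T=camT(c);p,d=env.grab_frame(c)
    R,o=rays(cal,T);P=o+R*d[...,None];P[d<=0]=np.nan
    return p,d,P,R,o
def circ(q):
    A=np.c_[2*q,np.ones(len(q))];s=np.linalg.lstsq(A,(q**2).sum(1),rcond=None)[0]
    return s[:2],np.sqrt(s[2]+s[0]**2+s[1]**2)
def fitc(q,r):
    return least_squares(lambda c:np.hypot(*(q-c).T)-r,q.mean(0),loss="soft_l1").x
def tray_on_plane(p,R,o,near,z=10):
    h=cv2.cvtColor(p,cv2.COLOR_RGB2HSV);m=cv2.inRange(h,(100,120,50),(130,255,255))
    n,l,st,ce=cv2.connectedComponentsWithStats(m)
    out=[]
    for i in range(1,n):
        if st[i,4]<150: continue
        v,u=np.where(l==i);Q=o+R[v,u]*((z-o[2])/R[v,u][:,2])[:,None]
        if np.hypot(*(Q[:,:2].mean(0)-near))<60:
            (cx,cy),r=cv2.minEnclosingCircle(Q[:,:2].astype(np.float32));out.append((np.round(Q[:,:2].mean(0),1),np.round([cx,cy,r],1),len(v)))
    return out
E
python3 - <<'E'
from h import *
for c in("top","scene"):
    p,d,P,R,o=cloud(c)
    for n in((558,-215),(606,282)): print(c,tray_on_plane(p,R,o,n))
    near=np.hypot(P[...,0]-550,P[...,1]-30)<60
    for lo,hi in((80,95),(55,80),(35,50),(8,40)):
        m=near&(P[...,2]>lo)&(P[...,2]<hi);q=P[m]
        if len(q)>8:
            print(c,lo,hi,len(q),q.min(0).round(),q.max(0).round(),"circ",circ(q[:,:2]),"mean",q.mean(0).round(1))
    print("table z",np.nanmedian(P[near][:,2]))
E
```

```text
top [(array([ 557.1, -211.4]), array([ 557.2, -211.7,   40. ]), 980)]
top [(array([602.9, 281.3]), array([603.5, 281.3,  48.7]), 1401)]
top 80 95 115 [517.   8.  81.] [561.  52.  91.] circ (array([539.30497778,  29.87109698]), np.float64(21.19692017465396)) mean [540.9  30.4  87.6]
top 55 80 53 [517.   8.  55.] [560.  50.  79.] circ (array([538.05812767,  29.5913388 ]), np.float64(21.215537457661416)) mean [541.3  30.7  67.1]
top 35 50 191 [510.   1.  35.] [569.  59.  50.] circ (array([539.04541869,  29.89464694]), np.float64(26.677439921418497)) mean [533.9  28.3  44.1]
top 8 40 290 [510.   1.   9.] [560.  55.  40.] circ (array([536.00575531,  29.13370276]), np.float64(17.463773217336144)) mean [540.5  30.3  16.6]
table z 1.1913375519354759
scene [(array([ 562.5, -212.8]), array([ 561.4, -212.4,   44.4]), 665)]
scene [(array([609.4, 279.8]), array([607.8, 280.5,  51.8]), 1326)]
scene 80 95 161 [519.   5.  80.] [565.  50.  91.] circ (array([542.18402039,  28.06279974]), np.float64(21.371952998830142)) mean [542.8  28.1  85.5]
scene 55 80 298 [518.   6.  55.] [565.  51.  80.] circ (array([542.35071124,  28.05253807]), np.float64(21.48392859691625)) mean [545.4  28.1  68.6]
scene 35 50 220 [525.  -1.  35.] [573.  58.  50.] circ (array([543.29896724,  28.24696493]), np.float64(26.072384888663642)) mean [559.   29.9  43.2]
scene 8 40 273 [529.   1.   8.] [573.  58.  40.] circ (array([542.6956085 ,  28.09018713]), np.float64(28.305703692348278)) mean [564.2  30.   24.8]
table z 4.436975853782087
```

```bash
cat >> h.py <<'E'
def go(x,y,z):
    s=env.state();R=Ro.from_euler("xyz",s["ee_rot"],degrees=True).as_matrix()
    print("t",round(s["time_s"],2),"tcp",s["ee_pos"].round(1),"w",round(s["gripper_width"],1),"F",s["force"].round(2))
    print("axes",R.round(3).tolist());print("slide cm",(R.T@(np.array([x,y,z])-s["ee_pos"])/10).round(2))
E
python3 - <<'E'
from h import *
go(540.5,29,200)
print(env.calibration("wrist"))
E
```

```text
t 0.6 tcp [234.9 524.8 222. ] w 90.9 F [-0.15  0.   -0.54]
axes [[0.0, 0.409, 0.913], [0.0, 0.913, -0.409], [-1.0, 0.0, 0.0]]
slide cm [  2.2  -32.77  48.15]
{'K': array([[317.24370969,   0.        , 254.58493384],
       [  0.        , 317.24370969, 190.465087  ],
       [  0.        ,   0.        ,   1.        ]]), 'k1': -0.07563354626415109, 'T_tool_cam': array([[ 4.16568711e-04,  2.69249147e-01, -9.63070467e-01,
        -1.63986217e+02],
       [ 9.99999822e-01, -5.23282413e-04,  2.86246233e-04,
        -8.64410667e-01],
       [-4.26886283e-04, -9.63070414e-01, -2.69249317e-01,
        -7.54743817e+01],
       [ 0.00000000e+00,  0.00000000e+00,  0.00000000e+00,
         1.00000000e+00]])}
```

Emit:
arm_command(slide=[[6.2,-32.77,48.15],[6.2,-32.77,48.15],[6.2,-32.77,48.15],[6.2,-32.77,48.15],[6.2,-32.77,48.15],[6.2,-32.77,48.15],[6.2,-32.77,48.15],[6.2,-32.77,48.15],[6.2,-32.77,48.15],[6.2,-32.77,48.15],[6.2,-32.77,48.15],[6.2,-32.77,48.15],[6.2,-32.77,48.15],[6.2,-32.77,48.15],[6.2,-32.77,48.15],[6.2,-32.77,48.15],[6.2,-32.77,48.15],[6.2,-32.77,48.15]], turn=[[-0.422,0,0],[-0.422,0,0],[-0.422,0,0],[-0.422,0,0],[-0.422,0,0],[-0.422,0,0],[-0.422,0,0],[-0.422,0,0],[-0.422,0,0],[-0.422,0,0],[-0.422,0,0],[-0.422,0,0],[-0.422,0,0],[-0.422,0,0],[-0.422,0,0],[-0.422,0,0],[-0.422,0,0],[-0.422,0,0]], grip=[0,0,0,0,0,0,0,0,0,0,0,0,0,0,0,0,0,0], newtons=20)

```text
time_s: 2.1
ee_pos: [539.7, 30.2, 160.0]
ee_rot: [132.7, 89.9, 132.8]
force: [0.3, -0.7, 0.7]
gripper_width: 91.2
```

Run:
```python
from h import *
p,d,P,R,o=cloud("wrist");cv2.imwrite("pics/w1.png",p[:,:,::-1])
near=np.hypot(P[...,0]-540,P[...,1]-30)<50
for lo,hi in((80,95),(50,80),(38,47)):
    q=P[near&(P[...,2]>lo)&(P[...,2]<hi)]
    if len(q)>8: print(lo,len(q),q.min(0).round(1),q.max(0).round(1),circ(q[:,:2]))
print(np.nanmedian(P[...,2]))
go(540.5,29,62)
```

```text
80 964 [518.9   5.3  80. ] [564.8  50.7  91.3] (array([541.29124493,  28.1109691 ]), np.float64(21.148344839711232))
50 977 [519.1   6.5  50. ] [562.6  50.3  80. ] (array([540.43289681,  28.09544176]), np.float64(21.168547409425894))
38 869 [512.1  -1.5  38. ] [562.4  58.   47. ] (array([538.64923995,  28.0336796 ]), np.float64(24.84689395681405))
1.869729953797048
t 2.15 tcp [539.7  30.5 160.2] w 91.3 F [-0.33 -0.48 -0.85]
axes [[-0.0, -0.003, 1.0], [0.001, 1.0, 0.003], [-1.0, 0.001, -0.0]]
slide cm [ 9.82 -0.15  0.08]
```

View pics/w1.png

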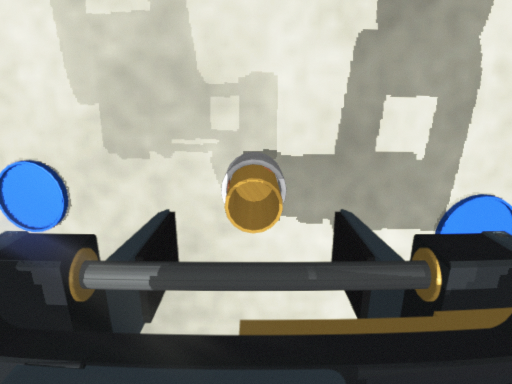

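The wrist view shows the brass mouth at (253,200), roughly midway between the fingers at columns 170 and 340. The depth fit puts its axis at (541.5, 28.1), which agrees with the other cameras. I descend to z=62, so the fingertips stay about 9 mm above the steel rim, and close.

Emit:
arm_command(slide=[[3,-0.22,0.18],[6,-0.22,0.18],[8,-0.22,0.18],[9.8,-0.22,0.18],[9.8,-0.22,0.18],[9.8,-0.22,0.18],[9.8,-0.22,0.18],[9.8,-0.22,0.18],[9.8,-0.22,0.18],[9.8,-0.22,0.18],[9.8,-0.22,0.18],[9.8,-0.22,0.18],[9.8,-0.22,0.18],[9.8,-0.22,0.18]], turn=[[0,0,0],[0,0,0],[0,0,0],[0,0,0],[0,0,0],[0,0,0],[0,0,0],[0,0,0],[0,0,0],[0,0,0],[0,0,0],[0,0,0],[0,0,0],[0,0,0]], grip=[0,0,0,0,0,255,255,255,255,255,255,255,255,255], newtons=25)

```text
time_s: 3.32
ee_pos: [542.8, 28.0, 62.6]
ee_rot: [62.8, 89.8, 62.8]
force: [-1.4, 6.0, 4.8]
gripper_width: 46.5
```

The opening is 46.5 mm, so it holds the brass cup. Now a slow, straight pull upward.

Emit:
arm_command(slide=[[-0.3,0,0],[-0.6,0,0],[-0.9,0,0],[-1.2,0,0],[-1.6,0,0],[-2,0,0],[-2.4,0,0],[-2.8,0,0],[-3.2,0,0],[-3.6,0,0],[-4.2,0,0],[-5,0,0],[-6,0,0],[-7,0,0],[-7,0,0],[-7,0,0]], turn=[[0,0,0],[0,0,0],[0,0,0],[0,0,0],[0,0,0],[0,0,0],[0,0,0],[0,0,0],[0,0,0],[0,0,0],[0,0,0],[0,0,0],[0,0,0],[0,0,0],[0,0,0],[0,0,0]], grip=[255,255,255,255,255,255,255,255,255,255,255,255,255,255,255,255])

```text
time_s: 4.65
ee_pos: [542.9, 26.9, 133.0]
ee_rot: [2.9, 89.9, 2.9]
force: [-0.9, -0.1, -2.2]
gripper_width: 45.9
```

Run:
```python
from h import *
p,d,P,R,o=cloud("scene");cv2.imwrite("pics/s2.png",cv2.resize(p[100:300,150:420,::-1],None,fx=2.5,fy=2.5))
near=np.hypot(P[...,0]-541,P[...,1]-28)<32
h=cv2.cvtColor(p,cv2.COLOR_RGB2HSV)
br=near&(h[...,1]>110)&(h[...,0]>8)&(h[...,0]<35)
q=P[br];print("brass z",np.percentile(q[:,2],[1,5,50,95,99]),circ(q[:,:2]),len(q))
gr=near&(h[...,1]<60)&(P[...,2]>5)&(P[...,2]<55);q=P[gr];print("steel",len(q),np.percentile(q,[1,99],axis=0))
go(558.5,-212,132)
```

```text
brass z [ 35.46985954  84.70680602 136.93969417 233.47351053 264.6752702 ] (array([542.71471032,  26.73979563]), np.float64(22.056798643705395)) 943
steel 635 [[514.45279975  -1.54660428   6.0247633 ]
 [571.29562308  55.17439159  46.79247767]]
t 4.7 tcp [542.3  26.9 132.3] w 46.3 F [-0.22  0.22 -1.95]
axes [[0.001, -0.001, 1.0], [0.0, 1.0, 0.001], [-1.0, 0.0, 0.001]]
slide cm [  0.03 -23.89   1.59]
```

View pics/s2.png

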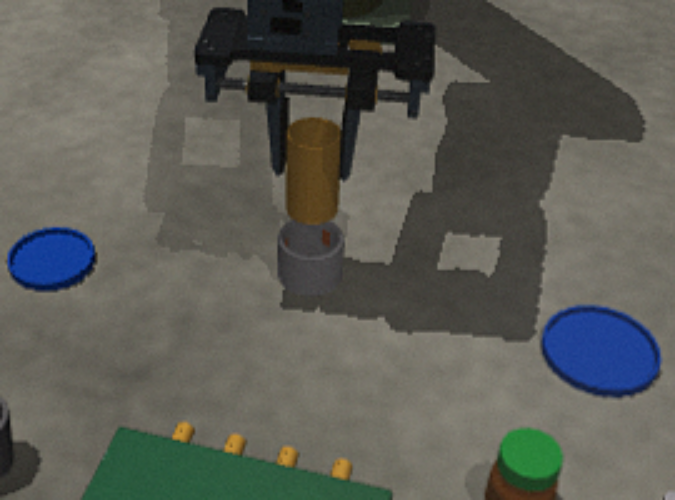

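The brass cup is free and hangs upright in the jaws; in the enlarged crop it is at (313,170). The steel cup still stands below it at (310,255). I carry the brass cup to the small tray, high first.

Emit:
arm_command(slide=[[0,-1,0.1],[0,-3,0.3],[0,-6,0.5],[0,-9,0.7],[0,-12,1],[0,-15,1.2],[0,-18,1.4],[0,-20.5,1.6],[0,-22.5,1.75],[0,-23.5,1.75],[0,-23.9,1.75],[0,-23.9,1.75],[0,-23.9,1.75],[0,-23.9,1.75]], turn=[[0,0,0],[0,0,0],[0,0,0],[0,0,0],[0,0,0],[0,0,0],[0,0,0],[0,0,0],[0,0,0],[0,0,0],[0,0,0],[0,0,0],[0,0,0],[0,0,0]], grip=[255,255,255,255,255,255,255,255,255,255,255,255,255,255])

```text
time_s: 5.87
ee_pos: [559.9, -210.9, 131.8]
ee_rot: [124.9, 89.9, 125.0]
force: [0.1, 0.2, -1.8]
gripper_width: 46.4
```

Run:
```python
from h import *
p,d,P,R,o=cloud("wrist");cv2.imwrite("pics/w3.png",p[:,:,::-1])
h=cv2.cvtColor(p,cv2.COLOR_RGB2HSV)
m=(cv2.inRange(h,(100,120,50),(130,255,255))>0)&(abs(P[...,2]-6)<12)
q=P[m];print("blue",len(q),np.percentile(q,[0.5,99.5],axis=0).round(1))
br=(h[...,1]>110)&(h[...,0]>8)&(h[...,0]<35)&(P[...,2]>60)&(P[...,2]<175)&(np.hypot(P[...,0]-559,P[...,1]+212)<30)
q=P[br];print("brass",len(q),np.percentile(q,[1,99],axis=0).round(1),circ(q[:,:2]))
go(560,-212,58.5)
```

```text
blue 3240 [[ 520.4 -252.2    3.4]
 [ 580.7 -175.9   12.4]]
brass 6288 [[ 536.6 -233.    81.9]
 [ 580.2 -190.7  159.3]] (array([ 557.86707881, -211.90400316]), np.float64(21.051265528813033))
t 5.92 tcp [ 560.  -210.9  131.9] w 46.2 F [-0.42 -0.91 -1.66]
axes [[-0.0, -0.003, 1.0], [0.001, 1.0, 0.003], [-1.0, 0.001, -0.0]]
slide cm [ 7.34 -0.12 -0.  ]
```

View pics/w3.png

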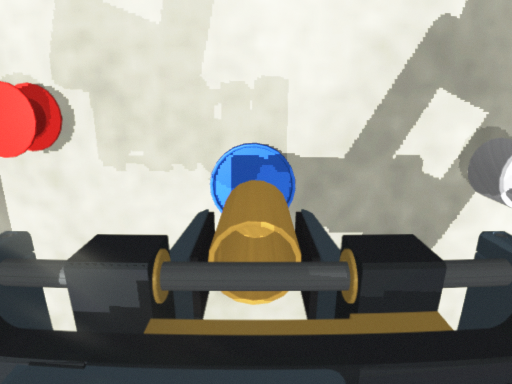

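The wrist view shows the tray at (253,180) with the cup held above it. In this view up means toward the base, so the tray's near edge at x=520.4 and its sides at y=-252 and -176 give a centre of about (560,-213.5). The cup's axis is at (558,-212). I shift 1.5 mm each way and lower.

Emit:
arm_command(slide=[[1.5,-0.15,0.15],[3,-0.15,0.15],[4.5,-0.15,0.15],[5.7,-0.15,0.15],[6.4,-0.15,0.15],[6.8,-0.15,0.15],[7.0,-0.15,0.15],[7.15,-0.15,0.15],[7.3,-0.15,0.15],[7.3,-0.15,0.15],[7.3,-0.15,0.15]], turn=[[0,0,0],[0,0,0],[0,0,0],[0,0,0],[0,0,0],[0,0,0],[0,0,0],[0,0,0],[0,0,0],[0,0,0],[0,0,0]], grip=[255,255,255,255,255,255,255,255,255,255,255])

```text
time_s: 6.83
ee_pos: [561.9, -213.7, 59.4]
ee_rot: [-15.1, 90.0, -15.0]
force: [-0.3, 0.6, -1.7]
gripper_width: 46.3
```

Still carrying its weight (-1.7 N). I lower slowly to contact.

Emit:
arm_command(slide=[[0.05,0,0],[0.1,0,0],[0.1,0,0],[0.1,0,0]], turn=[[0,0,0],[0,0,0],[0,0,0],[0,0,0]], grip=[255,255,255,255])

```text
time_s: 7.17
ee_pos: [561.9, -213.7, 58.6]
ee_rot: [-14.5, 89.9, -14.4]
force: [-0.3, 0.5, 2.4]
gripper_width: 46.1
```

Contact: the force went from -1.7 to +2.4 N. I release and retreat upward.

Emit:
arm_command(slide=[[0,0,0],[0,0,0],[0,0,0],[0,0,0],[0,0,0],[0,0,0],[0,0,0],[0,0,0],[-2,0,0],[-5,0,0],[-8,0,0],[-11,0,0],[-11,0,0]], turn=[[0,0,0],[0,0,0],[0,0,0],[0,0,0],[0,0,0],[0,0,0],[0,0,0],[0,0,0],[0,0,0],[0,0,0],[0,0,0],[0,0,0],[0,0,0]], grip=[60,0,0,0,0,0,0,0,0,0,0,0,0])

```text
time_s: 8.25
ee_pos: [565.0, -215.0, 174.5]
ee_rot: [-21.8, 89.3, -21.7]
force: [0.7, -0.8, -0.2]
gripper_width: 91.1
```

Run:
```python
from h import *
p,d,P,R,o=cloud("wrist");cv2.imwrite("pics/w4.png",p[:,:,::-1])
h=cv2.cvtColor(p,cv2.COLOR_RGB2HSV)
m=(cv2.inRange(h,(100,120,50),(130,255,255))>0)&(abs(P[...,2]-6)<12)
q=P[m];print("blue",len(q),np.percentile(q,[0.5,99.5],axis=0).round(1))
q=P[(P[...,2]>78)&(P[...,2]<90)&(np.hypot(P[...,0]-560,P[...,1]+213)<30)]
print("brass rim",len(q),q.min(0).round(1),q.max(0).round(1),circ(q[:,:2]))
go(541.5,27,160)
p,d,P,R,o=cloud("scene");cv2.imwrite("pics/s4.png",p[:,:,::-1])
q=P[(P[...,2]>37)&(P[...,2]<50)&(np.hypot(P[...,0]-541,P[...,1]-28)<45)]
print("steel",len(q),q.min(0).round(1),q.max(0).round(1),fitc(q[q[:,0]>545][:,:2],30))
```

```text
blue 1959 [[ 520.5 -252.3    3.2]
 [ 581.3 -175.5   12.5]]
brass rim 748 [ 538.5 -237.    78.1] [ 584.  -191.9   87.2] (array([ 560.64298722, -214.34627141]), np.float64(21.167151140835227))
t 8.3 tcp [ 563.6 -214.4  171.7] w 91.4 F [ 0.54  0.39 -0.17]
axes [[0.007, -0.001, 1.0], [-0.003, 1.0, 0.001], [-1.0, -0.003, 0.007]]
slide cm [ 1.08 24.15 -2.19]
steel 237 [512.3  -3.   37. ] [572.6  55.7  47.2] [539.70902261  26.06171471]
```

View pics/w4.png

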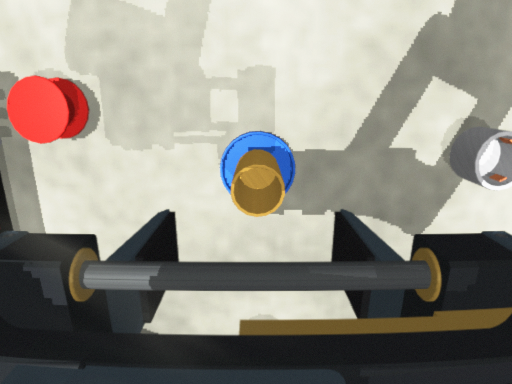

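The brass cup stands upright in the small tray, at (258,185) in this view, about 1 mm off centre. Next, the steel cup.

Emit:
arm_command(slide=[[0,2,0],[0,6,-0.5],[0.5,10,-1],[0.8,14,-1.5],[0.8,18,-2],[0.8,21,-2.05],[0.8,23,-2.05],[0.8,24.1,-2.05],[0.8,24.1,-2.05],[0.8,24.1,-2.05],[0.8,24.1,-2.05],[0.8,24.1,-2.05]], turn=[[0,0,0],[0,0,0],[0,0,0],[0,0,0],[0,0,0],[0,0,0],[0,0,0],[0,0,0],[0,0,0],[0,0,0],[0,0,0],[0,0,0]], grip=[0,0,0,0,0,0,0,0,0,0,0,0])

```text
time_s: 9.35
ee_pos: [540.8, 26.0, 159.6]
ee_rot: [-148.5, 90.0, -148.5]
force: [-0.3, -0.4, -0.0]
gripper_width: 91.6
```

Run:
```python
from h import *
p,d,P,R,o=cloud("wrist");cv2.imwrite("pics/w5.png",p[:,:,::-1])
q=P[(P[...,2]>41)&(P[...,2]<50)&(np.hypot(P[...,0]-541,P[...,1]-27)<45)]
print("steel",len(q),q.min(0).round(1),q.max(0).round(1),circ(q[:,:2]))
go(541.5,27,20)
```

```text
steel 1100 [511.8  -3.1  41. ] [571.1  55.5  48.7] (array([541.10315314,  26.08072268]), np.float64(27.18069001634266))
t 9.4 tcp [540.9  26.1 159.7] w 91.4 F [-0.42 -0.11  0.9 ]
axes [[-0.0, 0.001, 1.0], [-0.0, 1.0, -0.001], [-1.0, -0.0, -0.0]]
slide cm [13.97  0.1   0.07]
```

View pics/w5.png

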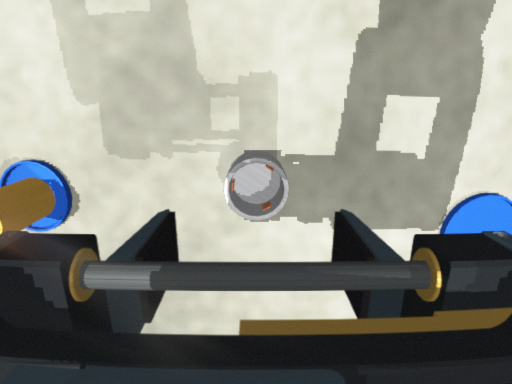

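The steel cup's mouth is at (256,187), with its axis at (541.2, 26.1), right under the TCP. I descend and grip.

Emit:
arm_command(slide=[[3,0,0.03],[6,0,0.03],[9,0,0.03],[11.5,0,0.03],[13,0,0.03],[13.8,0,0.03],[13.8,0,0.03],[13.8,0,0.03],[13.8,0,0.03],[13.8,0,0.03],[13.8,0,0.03],[13.8,0,0.03],[13.8,0,0.03],[13.8,0,0.03],[13.8,0,0.03]], turn=[[0,0,0],[0,0,0],[0,0,0],[0,0,0],[0,0,0],[0,0,0],[0,0,0],[0,0,0],[0,0,0],[0,0,0],[0,0,0],[0,0,0],[0,0,0],[0,0,0],[0,0,0]], grip=[0,0,0,0,0,0,0,255,255,255,255,255,255,255,255], newtons=35)

```text
time_s: 10.65
ee_pos: [541.7, 27.3, 22.8]
ee_rot: [-1.7, 89.9, -1.6]
force: [-0.4, -0.4, 5.8]
gripper_width: 60.2
```

The opening is 60.2 mm, so it is gripped. Lift.

Emit:
arm_command(slide=[[-0.4,0,0],[-1,0,0],[-2,0,0],[-3.5,0,0],[-5,0,0],[-6.5,0,0],[-7,0,0],[-7,0,0],[-7,0,0]], turn=[[0,0,0],[0,0,0],[0,0,0],[0,0,0],[0,0,0],[0,0,0],[0,0,0],[0,0,0],[0,0,0]], grip=[255,255,255,255,255,255,255,255,255])

```text
time_s: 11.4
ee_pos: [540.6, 27.4, 91.7]
ee_rot: [170.4, 90.0, 170.5]
force: [0.6, -0.2, -5.8]
gripper_width: 60.1
```

Run:
```python
from h import *
go(606,281,92)
```

```text
t 11.4 tcp [540.6  27.4  91.7] w 60.1 F [ 0.57 -0.18 -5.75]
axes [[-0.001, -0.001, 1.0], [0.0, 1.0, 0.001], [-1.0, 0.0, -0.001]]
slide cm [-0.03 25.35  6.57]
```

The force carries the cup's weight (5.75 N). I move to above the large tray.

Emit:
arm_command(slide=[[0,1,0.2],[0,3,0.8],[0,6,1.5],[0,9,2.3],[0,12,3.1],[0,15,3.9],[0,18,4.7],[0,20.5,5.4],[0,22.7,6],[0,24.2,6.3],[0,25.1,6.5],[0,25.4,6.5],[0,25.4,6.5],[0,25.4,6.5],[0,25.4,6.5]], turn=[[0,0,0],[0,0,0],[0,0,0],[0,0,0],[0,0,0],[0,0,0],[0,0,0],[0,0,0],[0,0,0],[0,0,0],[0,0,0],[0,0,0],[0,0,0],[0,0,0],[0,0,0]], grip=[255,255,255,255,255,255,255,255,255,255,255,255,255,255,255])

```text
time_s: 12.65
ee_pos: [605.5, 280.1, 91.9]
ee_rot: [-135.1, 89.9, -135.1]
force: [0.6, 0.1, -5.8]
gripper_width: 60.2
```

Run:
```python
from h import *
p,d,P,R,o=cloud("wrist");cv2.imwrite("pics/w6.png",p[:,:,::-1])
h=cv2.cvtColor(p,cv2.COLOR_RGB2HSV)
m=(cv2.inRange(h,(100,120,50),(130,255,255))>0)&(abs(P[...,2]-6)<12)
q=P[m];print("blue",len(q),np.percentile(q,[0.5,99.5],axis=0).round(1))
q=P[(P[...,2]>105)&(P[...,2]<120)&(np.hypot(P[...,0]-606,P[...,1]-281)<32)]
print("steel rim",len(q),q.min(0).round(1),q.max(0).round(1),circ(q[:,:2]))
go(606,281,26)
```

```text
blue 5441 [[557.7 234.2   3.5]
 [623.8 328.3  12.3]]
steel rim 3930 [575.6 249.4 105. ] [635.8 309.5 120. ] (array([604.52652838, 279.50115339]), np.float64(27.208507117390315))
t 12.7 tcp [605.6 280.1  92.1] w 59.9 F [-0.51  0.58 -5.25]
axes [[-0.0, 0.0, 1.0], [-0.0, 1.0, -0.0], [-1.0, -0.0, -0.0]]
slide cm [6.61 0.09 0.04]
```

View pics/w6.png

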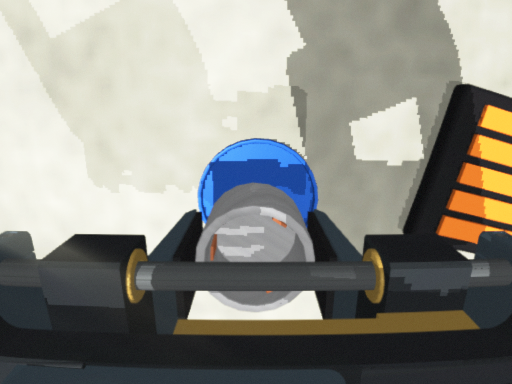

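The large tray is at (258,190) with the cup over it. Its near edge and sides give a centre of about (606.5, 281.2); the cup is at (605, 279.7). I correct by just over 1 mm and lower.

Emit:
arm_command(slide=[[1.5,0.13,0.13],[3,0.13,0.13],[4.3,0.13,0.13],[5.2,0.13,0.13],[5.8,0.13,0.13],[6.1,0.13,0.13],[6.3,0.13,0.13],[6.45,0.13,0.13],[6.45,0.13,0.13],[6.45,0.13,0.13]], turn=[[0,0,0],[0,0,0],[0,0,0],[0,0,0],[0,0,0],[0,0,0],[0,0,0],[0,0,0],[0,0,0],[0,0,0]], grip=[255,255,255,255,255,255,255,255,255,255])

```text
time_s: 13.53
ee_pos: [607.5, 282.9, 28.1]
ee_rot: [27.8, 89.9, 27.8]
force: [-0.8, -0.7, -7.2]
gripper_width: 60.3
```

Emit:
arm_command(slide=[[0.04,0,0],[0.08,0,0],[0.08,0,0],[0.08,0,0]], turn=[[0,0,0],[0,0,0],[0,0,0],[0,0,0]], grip=[255,255,255,255])

```text
time_s: 13.87
ee_pos: [607.2, 282.9, 26.9]
ee_rot: [34.6, 90.0, 34.7]
force: [0.4, 0.3, -5.2]
gripper_width: 60.0
```

Not in contact yet; a little lower.

Emit:
arm_command(slide=[[0.05,0,0],[0.1,0,0],[0.1,0,0],[0.1,0,0]], turn=[[0,0,0],[0,0,0],[0,0,0],[0,0,0]], grip=[255,255,255,255])

```text
time_s: 14.2
ee_pos: [607.2, 282.8, 26.8]
ee_rot: [29.0, 90.0, 29.1]
force: [-3.2, -1.1, 4.7]
gripper_width: 60.0
```

Contact (+4.7 N). Release and retreat.

Emit:
arm_command(slide=[[0,0,0],[0,0,0],[0,0,0],[0,0,0],[0,0,0],[0,0,0],[0,0,0],[0,0,0],[-2,0,0],[-5,0,0],[-9,0,0],[-12,0,0],[-15,0,0],[-15,0,0],[-15,0,0],[-15,0,0]], turn=[[0,0,0],[0,0,0],[0,0,0],[0,0,0],[0,0,0],[0,0,0],[0,0,0],[0,0,0],[0,0,0],[0,0,0],[0,0,0],[0,0,0],[0,0,0],[0,0,0],[0,0,0],[0,0,0]], grip=[60,0,0,0,0,0,0,0,0,0,0,0,0,0,0,0])

```text
time_s: 15.53
ee_pos: [606.6, 282.5, 174.9]
ee_rot: [-161.5, 89.9, -161.5]
force: [-0.1, -0.1, -0.7]
gripper_width: 91.2
```

Run:
```python
from h import *
p,d,P,R,o=cloud("wrist");cv2.imwrite("pics/w7.png",p[:,:,::-1])
h=cv2.cvtColor(p,cv2.COLOR_RGB2HSV)
m=(cv2.inRange(h,(100,120,50),(130,255,255))>0)&(abs(P[...,2]-6)<12)
q=P[m];print("blue",len(q),np.percentile(q,[0.5,99.5],axis=0).round(1))
q=P[(P[...,2]>43)&(P[...,2]<56)&(np.hypot(P[...,0]-606,P[...,1]-281)<36)]
print("steel rim",len(q),q.min(0).round(1),q.max(0).round(1),circ(q[:,:2]))
go(606,281,160)
p,d,P,R,o=cloud("scene");cv2.imwrite("pics/s7.png",p[:,:,::-1])
q=P[(P[...,2]>70)&(np.hypot(P[...,0]-560,P[...,1]+213)<35)];print("brass",q.min(0).round(1),q.max(0).round(1))
```

```text
blue 3069 [[557.9 234.3   3.3]
 [652.1 328.4  12.7]]
steel rim 1091 [577.3 252.4  43.1] [636.4 311.1  52.3] (array([606.52311567, 281.65563597]), np.float64(27.053368698151104))
t 15.58 tcp [606.2 282.4 174.1] w 91.3 F [ 0.29 -0.2  -0.44]
axes [[-0.003, -0.001, 1.0], [-0.001, 1.0, 0.001], [-1.0, -0.001, -0.003]]
slide cm [ 1.41 -0.14 -0.02]
brass [ 538.5 -236.7   70. ] [ 584.4 -191.3   86.7]
```

View pics/s7.png

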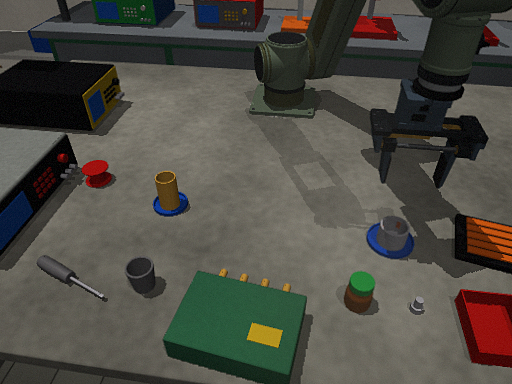

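View pics/w7.png

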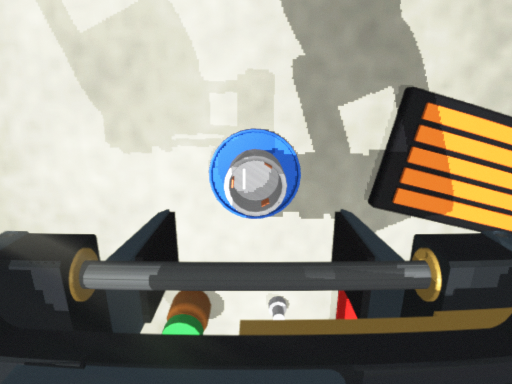

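Both cups stand upright in their trays: brass at (168,190) and steel at (392,235) in the scene view. The gripper is clear above them, so I hand in.

```bash
python3 -c "
from workcell import env
print(env.job_done())"
```

```text
the job is handed in; nothing more can be done
None
```

I gripped the brass cup above the steel rim, pulled it straight up out of the steel cup, and set it in the small tray. I then set the steel cup in the large tray. Each cup was lowered until the force showed contact before I released it. I handed the job in at about 15.7 s on the robot's clock; no verdict is reported.

| Cup | Cup axis measured (mm) | Tray centre measured (mm) | Offset |
|---|---|---|---|
| Brass, small tray | (560.6, -214.3) | about (560, -213.5) | about 1 mm |
| Steel, large tray | (606.5, 281.7) | about (605, 281.3) | about 2 mm |

- **Final pictures:** both cups looked upright, and the gripper was open and about 115 mm or more above them. I judged uprightness by eye rather than measuring a tilt angle.
- **Heights:** the rim heights and contact forces fit both cups standing on the tray floors.
- **Disagreement:** the top and scene cameras differed by about 4 mm on the tray positions, so I relied on the wrist camera for the placing. No check failed.

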